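# Three bands in the flask, flask held down in the press-to-run shaker

### The job

Drop exactly three of the five brass-coloured bands into the white round flask where it stands, leaving the other two bands and the black rubber wheel on the dark pad. Then set the flask upright in the black sprung ring of the shaker, press it right down against the springs so that the shaker would run, and keep it pressed: the program finishes while still holding the flask down. Do not shift the grey compound bar, the brush wheel, the yellow mop or the hand brush lying near by.

Things in the scene. Friction and masses are not known exactly. Their poses are not given: they have to be found in the camera images.
- band1: One of five identical plain wedding-band castings, brass-coloured: ring of 22 mm outer and 18 mm inner diameter, 8 mm high, about 15 g, lying flat on the pad (axis upright). Origin: centre of its underside.
- band2: One of five identical plain wedding-band castings, brass-coloured: ring of 22 mm outer and 18 mm inner diameter, 8 mm high, about 15 g, lying flat on the pad (axis upright). Origin: centre of its underside.
- band3: One of five identical plain wedding-band castings, brass-coloured: ring of 22 mm outer and 18 mm inner diameter, 8 mm high, about 15 g, lying flat on the pad (axis upright). Origin: centre of its underside.
- band4: One of five identical plain wedding-band castings, brass-coloured: ring of 22 mm outer and 18 mm inner diameter, 8 mm high, about 15 g, lying flat on the pad (axis upright). Origin: centre of its underside.
- band5: One of five identical plain wedding-band castings, brass-coloured: ring of 22 mm outer and 18 mm inner diameter, 8 mm high, about 15 g, lying flat on the pad (axis upright). Origin: centre of its underside.
- rubber_wheel: Solid black rubber polishing wheel, 24 mm diameter, 8 mm high, lying flat on the pad among the bands; it stays there. Origin: centre of its underside.
- pad: Dark grey bench pad, 130 mm (x) by 195 mm (y), 6 mm thick, fixed. Origin: centre of its underside, on the bench. The five bands and the rubber wheel lie on it in two rows (x about -30 and +30 mm) of three (y about -60, 0, +60 mm), which of them lies where varies; the free gap between neighbours is at least 27 mm.
- flask: White round plastic flask, open wide neck, 82 mm high, about 0.2 kg, upright on the bench between pad and shaker. Base 44 mm across, cone flank to 72 mm at 16 mm height, belly 82 mm at 30 mm, shoulder from 45 to 54 mm height, straight neck of 52 mm outer diameter from 54 to 82 mm height (grip it there from above). Wall 3 mm. Origin: centre of its underside; z up; yaw does not matter.
- flask_mouth (a point): Centre of the flask's open mouth, at rim height (82 mm above its base); clear opening 46 mm.
- flask_middle (a point): Point inside the flask on its axis, 28 mm above its base.
- shaker: Press-to-run shaker: cast grey housing 185 mm (x) by 146 mm (y), deck at 62 mm height, fixed to the bench. Origin on the bench under the centre of the ring; the control plate with turquoise knob faces its -x. Three upright guide pins with springs stand 56 mm from the centre (at its -x and at 60 degrees either side of its +x); their nuts reach 118 mm height.
- cradle (a joint): Travel of the sprung black ring, straight down: 0 = fully up (at rest, also with the loaded flask just standing in it), 0.012 m = fully down on its stop. The springs are preloaded: it begins to move at about 6 N and takes about 13 N at the stop (weight of flask included). It rises again when let go.
- cradle_seat (a point): On the ring's axis, moves with the ring: where the centre of the flask's underside sits when the flask is fully seated (about 88 mm above the bench when the ring is up). The ring is a funnel, its upper rim 96 mm across and 20 mm above this point, with the same slope as the flask's lower flank; the flask just stands in it, nothing clamps it.
- compound_bar: Grey bar of polishing compound, 45 x 110 x 34 mm, lying loose; leave alone. Origin: centre of its underside.
- brush_wheel: Black bristle wheel with yellow hub, 76 mm diameter, 26 mm high, lying flat; leave alone. Origin: centre of its underside.
- mop: Yellow cotton polishing mop, 94 mm diameter, 22 mm high, lying flat; leave alone. Origin: centre of its underside.
- brass_brush: Hand brush lying along its x; leave alone. Origin: under its middle, on the bench.
Not all that is in view belongs to the job. Of the things that look like the pad, the larger one is meant.

How it is judged:
By the outcome, as a careful person would: the job done as asked, in the order asked, and still so for the second after the job is handed in, while the arm keeps its last pose, push and grip.
It also fails if it takes over 67 s, if anything falls off the work surface, if the arm or the gripper's body presses on something with over 40 N, if the wrist force passes 120 N, or if a joint passes its speed limit or range.

### The arm

A 6-joint arm with a two-finger parallel gripper is mounted at the origin on the work surface. World frame = base frame: x ahead of the robot, y to its left, z up, the work surface at z = 0. Lengths are in mm, angles in rad, forces in N, time in s.
With the tool pointing down it reaches from about 425 to 950 mm from the base axis. Payload 14.7 kg.
Tool frame: the origin (TCP) lies on the centre line of the jaws, within the pads' length; the fingertips stand 14 mm ahead of it and the grasp point (between the pads) lies 5 mm behind it (tip_reach is the distance from the TCP to the fingertips, in mm); z points along the fingers, y is the line along which they close (so a half turn about z gives the same grasp; the last joint's range is limited). The gripper opens to 85 mm and grips with 20 to 120 N. Pads are 22 mm wide; open, the fingers measure 114 mm over their backs; the gripper's body (76 mm by 85 mm) begins 54 mm behind the grasp point. The pads swing forward as they close: fully open they stand 13 mm farther back than shut.
Start: joints at [-1.163, 0.48, 1.596, -0, 1.065, -0.047], TCP at [285.548, -583.913, 245.297] pointing down, gripper open.
Joint ranges: [-2.75, 2.75], [-0.82, 2.05], [0.23, 2.67], [-1.56, 4.7], [0.09, 2.69], [-2.92, 2.92]. Speed limits (rad/s): [1.89, 1.89, 2.39, 3.01, 3.01, 3.01].

### API

Orientations are given as [roll, pitch, yaw] about the fixed x, y, z axes, in that order (R = Rz(yaw) Ry(pitch) Rx(roll)).
In Python, from workcell import * gives the robot as it stands.
- The arm moves only by the tool servo_tool, never from a script. Its arguments are lists of equal length, an entry for each row: "linear": the shift along the world's x, y, z scaled (see below), a list of three; "delta_rot": the turn, a rotation vector about the world's x, y, z scaled (see below), a list of three. A call has 1 to 12 rows; each row shifts and turns the commanded pose from where the row before left it; what a row does not reach is not made up. The controller multiplies each number of a shift by 3 cm and each number of a turn by 0.15 rad. A row lasts 1/10 s, in which the tool goes at most 50 mm and 8.59 degrees, less where a joint would pass 70% of its speed; a pose out of reach is approached as far as the arm can. A call with a number of a shift or a turn outside -1 to 1 is refused whole. A call with a gripper value outside its range is refused whole. "fingers" is the closure in counts, from 0 (fully open) to 255 (shut), set as the call begins (left out, the last holds). The fingers move at their own pace and stop on an object; "squeeze" is the grip in N (left out, the last holds). Time passes only in rows, so rows that do not move let the fingers close. It gives the time, the measured TCP pose, the force, the opening and the grip force at its end, in the units of the state.
- read_state(): the state, without advancing time (a new reading comes with each control period).
- camera(name): name is "side" or "top" or "wrist"; returns the picture (384x512x3 uint8, blue, green, red); there is no depth.
- get_calibration(name): a dict with "camera_matrix" (3x3 intrinsics, pixels), "R" (3x3) and "t" (3): a world point X has camera coordinates R X + t. Camera axes: x right, y down, z forward; pixel columns grow to the right and rows downward; lengths in mm; the calibration is good to about 2 mm. A picture is of the moment at which its call begins: read the wrist's pose just before it. get_calibration takes no time and is no camera call; for the wrist camera it gives the pose at the moment of the call.
- job_done(): hands the job in; it is judged then, once.
The state is a dict: "time_s": time; "qpos": joint angles; "qd": joint speeds; "joint_torque": joint torques, N m; "eef_pos": TCP position; "tcp_rot": TCP orientation; "ft_force": force on the tool from outside, world axes, zero at the start; "moment": the same for the moment, N m; "gripper_width": opening from 0.0 (shut) to 1.0 (fully open); "gripper_force": force on a finger pad.
Only numpy, scipy, OpenCV 4.12 (cv2) and the standard library are available. Lean on these libraries where they do the work, as an engineer would, in place of code of your own. Each camera call takes 0.05 s, during which the arm holds its last target. There are 200 camera calls.

## Working session

There is one attempt and no reset: what is moved stays moved. The work goes in short steps, Python scripts to look and compute and a tool call to move; the robot and the scene stay as the last step left them, time stands still between calls to the robot, and variables do not carry over. Pictures are saved under pics/ and viewed, at most 12 in all, crops included, and the job is handed in when it is done.

Besides the shell and the picture viewer there is one more tool, called by a JSON object that holds its "op" and its "data", one argument or row to a line. servo_tool: Moves the arm, as the interface text tells. Shifts and turns lie within -1 to 1; 1 stands for 3 cm of shift or 0.15 rad of turn. Its arguments: {"type":"object","properties":{"linear":{"type":"array","items":{"type":"array","items":{"type":"number"}}},"delta_rot":{"type":"array","items":{"type":"array","items":{"type":"number"}}},"fingers":{"type":"number"},"squeeze":{"type":"number"}},"required":["linear","delta_rot"]}

```bash
mkdir -p pics; python3 - <<'E'
from workcell import *
import cv2
for n in("top","side"):
    cv2.imwrite(f"pics/{n}1.png",camera(n)); c=get_calibration(n); print(n,c)
s=read_state();print(s)
E
```

```text
top {'camera_matrix': array([[408.92777257,   0.        , 252.38854352],
       [  0.        , 408.92777257, 190.16633454],
       [  0.        ,   0.        ,   1.        ]]), 'R': array([[ 0.02113704, -0.99976148, -0.00549555],
       [-0.99535566, -0.0205269 , -0.09405183],
       [ 0.09391659,  0.007458  , -0.99555213]]), 't': array([  51.47461901,  526.82866084, 1274.18748871])}
side {'camera_matrix': array([[372.8787716 ,   0.        , 254.9448203 ],
       [  0.        , 372.8787716 , 186.31383616],
       [  0.        ,   0.        ,   1.        ]]), 'R': array([[-0.9241711 , -0.38197711,  0.001126  ],
       [-0.28199546,  0.68027707, -0.67653652],
       [ 0.25765547, -0.62555303, -0.73640822]]), 't': array([491.82985262, 163.90728079, 893.43766778])}
{'time_s': 0.1, 'qpos': array([-1.16262263e+00,  4.80756560e-01,  1.59676167e+00, -4.88891411e-07,
        1.06513449e+00, -4.65960880e-02]), 'qd': array([ 0.00038211, -0.00099266, -0.00205628, -0.00136137, -0.00088247,
       -0.00139753]), 'joint_torque': array([ 9.64082137e-04, -9.52253938e+01, -4.31036460e+01, -1.59394931e-04,
        5.22111412e-03, -1.51464761e-06]), 'eef_pos': array([ 285.40346867, -583.61619075,  244.76305998]), 'tcp_rot': array([-3.14053372e+00, -4.89499931e-05,  4.54769998e-01]), 'ft_force': array([-0.13983899,  0.98651175,  0.45668429]), 'moment': array([0.03632014, 0.00430651, 0.03469685]), 'gripper_force': 0.0, 'gripper_width': 0.9961654664117292}
```

View pics/top1.png

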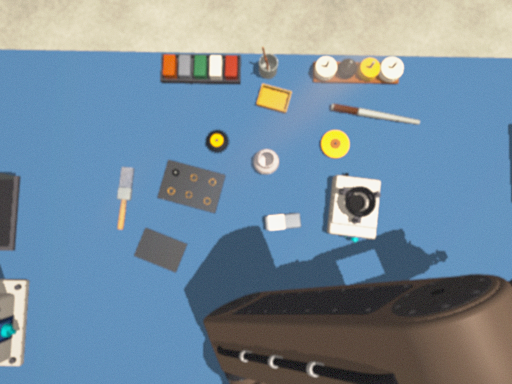

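View pics/side1.png

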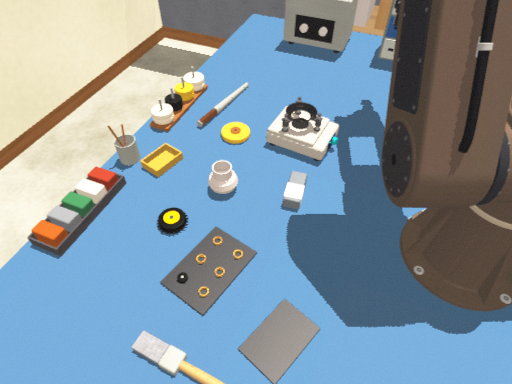

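The top view shows two dark mats. The one at (192,186) carries five bands and a black wheel, at (176,172). The one at (160,250) is empty and smaller, so the first is the pad. The flask is at (266,161), the shaker at (355,205), the bar at (283,222), the mop at (335,144), the brush wheel at (217,141) and the hand brush at (124,198). I'll confirm with a crop and measure.

```bash
cat > h.py <<'E'
from workcell import *
import cv2, numpy as np
np.set_printoptions(precision=1,suppress=True)
def ray(n_or_c,uv,z):
    c=get_calibration(n_or_c) if isinstance(n_or_c,str) else n_or_c
    R,t,K=map(np.array,(c["R"],c["t"],c["camera_matrix"]))
    o=-R.T@t; d=R.T@np.linalg.inv(K)@np.array([*uv,1.])
    return o+d*(z-o[2])/d[2]
def proj(c,X):
    c=get_calibration(c) if isinstance(c,str) else c
    p=np.array(c["camera_matrix"])@(np.array(c["R"])@np.array(X)+c["t"]); return p[:2]/p[2]
def blobs(mask,lo=5):
    n,l,s,ce=cv2.connectedComponentsWithStats(mask.astype(np.uint8)); return [(ce[i],s[i,4]) for i in range(1,n) if s[i,4]>=lo]
def blobring(im,box):
    hsv=cv2.cvtColor(im,cv2.COLOR_BGR2HSV).astype(int); m=(hsv[...,1]>110)&(hsv[...,0]<32)&(hsv[...,0]>5)&(hsv[...,2]>90)
    k=np.zeros_like(m); a,b,c,d=box; k[b:d,a:c]=m[b:d,a:c]
    k=cv2.morphologyEx(k.astype(np.uint8),cv2.MORPH_CLOSE,np.ones((5,5)));return blobs(k)
E
python3 - <<'E'
from h import *
t=cv2.imread("pics/top1.png"); s=cv2.imread("pics/side1.png")
cv2.imwrite("pics/crop.png",cv2.resize(t[120:280,130:390],None,fx=3,fy=3,interpolation=cv2.INTER_CUBIC))
for n,im,b in(("top",t,(150,155,230,215)),("side",s,(160,230,257,310))):
    for c,a in blobring(im,b): print(n,c,a,ray(n,c,10))
for nm,uv,z in(("flask",(266,160),82),("wheel",(176,172),14),("shakerring",(358,203),108),("bar",(283,222),34),("mop",(335,144),22),("brushw",(217,141),26)): print(nm,ray("top",uv,z))
for nm,uv,z in(("flask",(222,168),82),("ring",(301,117),108),("wheel",(182,277),14)):print(nm,ray("side",uv,z))
print(get_calibration("wrist"))
E
```

```text
top [191.2 175.8] 6 [569.4 261.1  10. ]
top [170.6 190.5] 42 [520.6 325.6  10. ]
side [217.  240.4] 69 [552.9 191.8  10. ]
side [237.5 253.8] 75 [491.2 207.5  10. ]
side [200.6 258.5] 79 [565.7 252.1  10. ]
side [219.2 271.6] 81 [510.2 266.5  10. ]
side [203.3 291.2] 89 [521.2 323.3  10. ]
flask [613.7  22.4  82. ]
wheel [580.4 309.8  14. ]
shakerring [ 486.1 -251.5  108. ]
bar [426.7 -35.5  34. ]
mop [ 680.4 -199.9   22. ]
brushw [681.8 179.5  26. ]
flask [615.2  25.2  82. ]
ring [ 482.5 -229.1  108. ]
wheel [580.1 312.7  14. ]
{'camera_matrix': array([[264.9,   0. , 256.1],
       [  0. , 264.9, 197.3],
       [  0. ,   0. ,   1. ]]), 'R': array([[ 0.4, -0.9, -0. ],
       [-0.9, -0.4,  0.3],
       [-0.3, -0.1, -1. ]]), 't': array([-649.7,  -36.8,  379.8])}
```

View pics/crop.png

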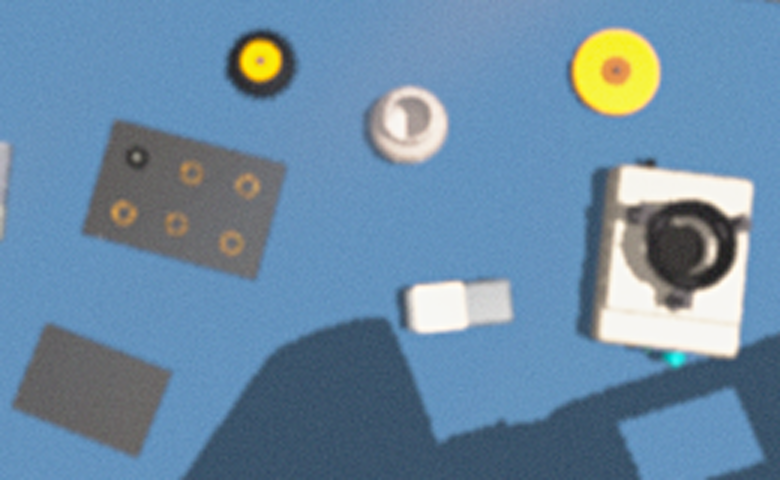

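The crop confirms it: the larger mat with five bands and the wheel is the pad, and the smaller one is bare. I'll go over the pad and look with the wrist camera.

{"op": "servo_tool", "data": {
  "linear": [
    [0.6, 1, 0],
    [0.6, 1, 0],
    [0.6, 1, 0],
    [0.6, 1, 0],
    [0.6, 1, 0],
    [0.6, 1, 0],
    [0.6, 1, 0],
    [0.6, 1, 0],
    [0.6, 1, 0],
    [0.6, 1, 0],
    [0.6, 1, 0],
    [0.6, 1, 0]
  ],
  "delta_rot": [
    [0, 0, 0.5],
    [0, 0, 0.5],
    [0, 0, 0.5],
    [0, 0, 0.5],
    [0, 0, 0.5],
    [0, 0, 0.5],
    [0, 0, 0.5],
    [0, 0, 0.5],
    [0, 0, 0.5],
    [0, 0, 0.5],
    [0, 0, 0.5],
    [0, 0, 0.5]
  ]
}}

```text
time_s: 1.3
eef_pos: [501.9, -222.5, 245.1]
tcp_rot: [-3.141, -0.0, 1.358]
ft_force: [0.1, -0.5, 0.2]
gripper_width: 1.002
gripper_force: 0.0
```

{"op": "servo_tool", "data": {
  "linear": [
    [0.05, 1, 0],
    [0.05, 1, 0],
    [0.05, 1, 0],
    [0.05, 1, 0],
    [0.05, 1, 0],
    [0.05, 1, 0],
    [0.05, 1, 0],
    [0.05, 1, 0],
    [0.05, 1, 0],
    [0.05, 1, 0],
    [0.05, 1, 0],
    [0.05, 1, 0]
  ],
  "delta_rot": [
    [0, 0, 0],
    [0, 0, 0],
    [0, 0, 0],
    [0, 0, 0],
    [0, 0, 0],
    [0, 0, 0],
    [0, 0, 0],
    [0, 0, 0],
    [0, 0, 0],
    [0, 0, 0],
    [0, 0, 0],
    [0, 0, 0]
  ],
  "fingers": 140
}}

```text
time_s: 2.5
eef_pos: [519.3, 137.3, 245.1]
tcp_rot: [-3.141, 0.0, 1.355]
ft_force: [0.1, -0.1, -0.3]
gripper_width: 0.45
gripper_force: 0.0
```

{"op": "servo_tool", "data": {
  "linear": [
    [0, 0.8, -0.5],
    [0, 0.8, -0.5],
    [0, 0.8, -0.5],
    [0, 0.5, -0.5],
    [0, 0, 0],
    [0, 0, 0]
  ],
  "delta_rot": [
    [0, 0, 0],
    [0, 0, 0],
    [0, 0, 0],
    [0, 0, 0],
    [0, 0, 0],
    [0, 0, 0]
  ]
}}

```text
time_s: 3.1
eef_pos: [519.3, 222.8, 184.9]
tcp_rot: [-3.141, 0.001, 1.356]
ft_force: [0.4, 0.7, -0.3]
gripper_width: 0.451
gripper_force: 0.0
```

```bash
python3 - <<'E'
from h import *
s=read_state();c=get_calibration("wrist");im=camera("wrist");cv2.imwrite("pics/w1.png",im)
print(s["time_s"],s["eef_pos"],s["tcp_rot"]*100,s["ft_force"],s["gripper_width"]); print(-np.array(c["R"]).T@c["t"])
for ce,a in blobring(im,(0,0,512,384)): print(ce,a,ray(c,ce,10))
t=camera("top");cv2.imwrite("pics/top2.png",t)
for ce,a in blobring(camera("side"),(160,230,257,310)): print(ce,a,ray("side",ce,10))
E
```

```text
3.1 [519.3 222.8 184.9] [-314.1    0.1  135.6] [ 0.4  0.7 -0.3] 0.45124933096554354
[536.1 296.2 313.9]
[236.9  91.3] 165 [521.2 324.8  10. ]
[239.3 146.5] 126 [510.1 267.5  10. ]
[289.9 148.3] 132 [565.8 253.3  10. ]
[407.9 189.5] 1141 [694.2 175.4  10. ]
[235.1 199.1] 116 [490.7 207.8  10. ]
[288.3 200.5] 123 [552.9 192.3  10. ]
[498.4 296.8] 1828 [806.6  -3.9  10. ]
[217.  240.3] 68 [553.  191.6  10. ]
[237.5 253.8] 75 [491.2 207.5  10. ]
[200.6 258.5] 79 [565.7 252.1  10. ]
[219.3 271.5] 83 [510.  266.3  10. ]
[203.4 291.3] 92 [520.9 323.4  10. ]
```

View pics/w1.png

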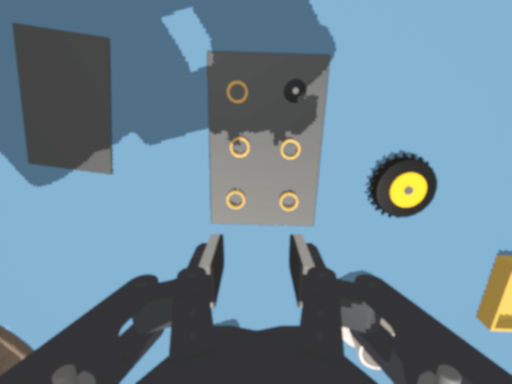

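The wrist view shows the bands at (289,201), (235,199), (239,147), (290,148) and (237,91), and the wheel at (295,90). The two cameras agree to about 1 mm. Going for the band at (553,192).

{"op": "servo_tool", "data": {
  "linear": [
    [0.56, -0.51, -0.8],
    [0.56, -0.51, -0.8],
    [0, 0, -1],
    [0, 0, -1],
    [0, 0, -1],
    [0, 0, -0.5],
    [0, 0, -0.3],
    [0, 0, 0],
    [0, 0, 0]
  ],
  "delta_rot": [
    [0, 0, 0],
    [0, 0, 0],
    [0, 0, 0],
    [0, 0, 0],
    [0, 0, 0],
    [0, 0, 0],
    [0, 0, 0],
    [0, 0, 0],
    [0, 0, 0]
  ]
}}

```text
time_s: 4.15
eef_pos: [553.8, 192.6, 24.3]
tcp_rot: [3.14, -0.001, 1.355]
ft_force: [0.4, 0.7, -0.2]
gripper_width: 0.447
gripper_force: 0.0
```

```bash
python3 - <<'E'
from h import *
im=camera("wrist");cv2.imwrite("pics/w2.png",im[100:384,100:412])
s=read_state();print(s["eef_pos"],s["ft_force"])
E
```

```text
[553.9 192.7  24.5] [ 0.4 -0.6 -0. ]
```

View pics/w2.png

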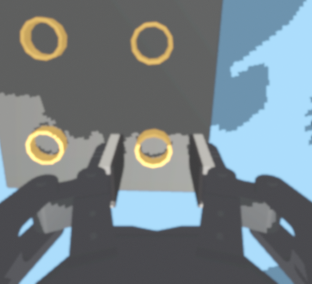

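The band sits between the pads, at (154,147) in the crop. Lower slightly and close.

{"op": "servo_tool", "data": {
  "linear": [
    [0, 0, -0.1],
    [0, 0, 0],
    [0, 0, 0],
    [0, 0, 0],
    [0, 0, 0]
  ],
  "delta_rot": [
    [0, 0, 0],
    [0, 0, 0],
    [0, 0, 0],
    [0, 0, 0],
    [0, 0, 0]
  ],
  "fingers": 255,
  "squeeze": 30
}}

```text
time_s: 4.7
eef_pos: [554.0, 192.8, 21.3]
tcp_rot: [3.14, -0.001, 1.355]
ft_force: [0.2, -0.6, 6.8]
gripper_width: 0.234
gripper_force: 29.1
```

{"op": "servo_tool", "data": {
  "linear": [
    [0, 0, 0.5],
    [0, 0, 1],
    [0, 0, 1],
    [0, 0, 1],
    [0, -0.7, 0.2],
    [0.2, -1, 0],
    [0.2, -1, 0],
    [0, 0, 0]
  ],
  "delta_rot": [
    [0, 0, 0],
    [0, 0, 0],
    [0, 0, 0],
    [0, 0, 0],
    [0, 0, 0],
    [0, 0, 0],
    [0, 0, 0],
    [0, 0, 0]
  ]
}}

```text
time_s: 5.5
eef_pos: [565.9, 108.8, 132.8]
tcp_rot: [3.14, -0.0, 1.353]
ft_force: [0.2, 0.2, -0.1]
gripper_width: 0.235
gripper_force: 29.4
```

```bash
python3 - <<'E'
from h import *
s=read_state();print(s["eef_pos"],s["ft_force"],s["gripper_width"])
c=get_calibration("wrist");im=camera("wrist");cv2.imwrite("pics/w3.png",im)
print(proj(c,[614.5,23.7,82]))
t=camera("top"); sd=camera("side"); cv2.imwrite("pics/t3.png",t); cv2.imwrite("pics/s3.png",sd)
a=cv2.resize(t[130:190,235:295],(360,360),interpolation=cv2.INTER_CUBIC); b=cv2.resize(sd[145:205,190:250],(360,360),interpolation=cv2.INTER_CUBIC)
for i,(n,ox,oy) in enumerate((("top",235,130),("side",190,145))):
    p=np.array([[*(proj(n,[614.5+23*np.cos(q),23.7+23*np.sin(q),82])-(ox,oy)+.5)] for q in np.linspace(0,6.3,40)])*6
    cv2.polylines((a,b)[i],[p.astype(int)],True,(0,0,255),1)
cv2.imwrite("pics/tw.png",np.hstack([cv2.resize(im[100:380],None,fx=.7,fy=.7)[:196],np.zeros((196,1,3),np.uint8)]))
w=np.zeros((360,480,3),np.uint8); w[:,:]=cv2.resize(im,(480,360)); cv2.imwrite("pics/cmp.png",cv2.resize(np.hstack([w,a,b]),(800,240)))
E
```

```text
[565.9 108.8 132.8] [ 0.2  0.2 -0.1] 0.23519057848720776
[336.4 305.8]
```

View pics/cmp.png

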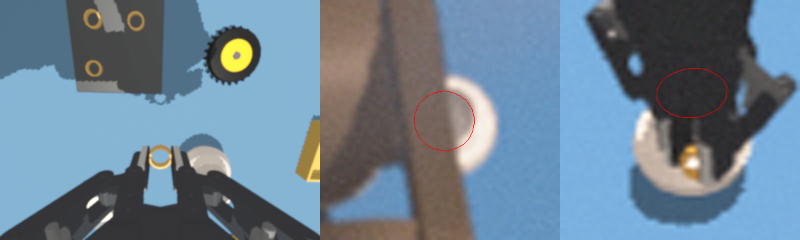

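The band is held between the tips. The arm hides the flask here, so I'll check the flask and ring centres against the first pictures using overlays.

```bash
python3 - <<'E'
from h import *
t=cv2.imread("pics/top1.png"); s=cv2.imread("pics/side1.png")
def ov(im,n,ox,oy,w,circs):
    a=cv2.resize(im[oy:oy+w,ox:ox+w],(400,400),interpolation=cv2.INTER_CUBIC);f=400/w
    for (x,y,z,r,col) in circs:
        p=np.array([(proj(n,[x+r*np.cos(q),y+r*np.sin(q),z])-(ox,oy)+.5)*f for q in np.linspace(0,6.3,60)])
        cv2.polylines(a,[p.astype(np.int32)],True,col,1)
    return a
F=[(614.5,23.7,82,23,(0,0,255)),(614.5,23.7,30,41,(0,160,0))]
S=[(485,-241,108,48,(0,0,255)),(485,-241,62,56,(0,160,0))]
u=np.hstack([ov(t,"top",236,130,60,F),ov(s,"side",192,145,60,F)]);v=np.hstack([ov(t,"top",310,155,100,S),ov(s,"side",255,80,100,S)])
cv2.imwrite("pics/ov.png",cv2.resize(np.vstack([u,v]),(600,600)))
E
```

```text
(no output)
```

View pics/ov.png

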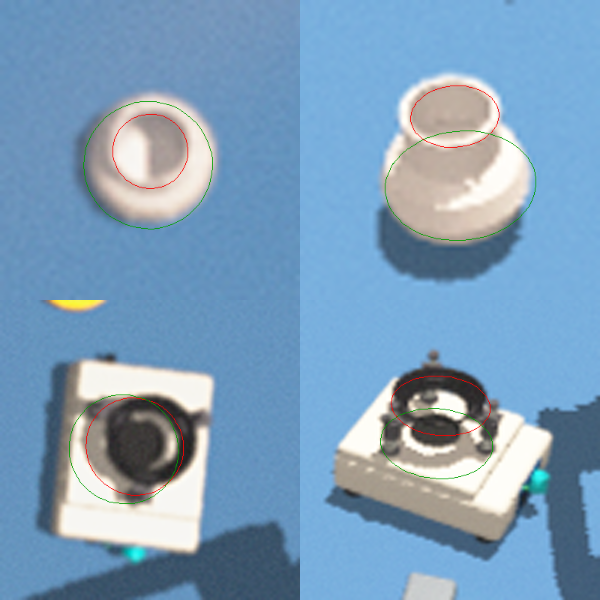

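The overlays show the flask guess off by a few mm, and the ring guess by about 15 mm in y. I'll fit the flask's outline numerically now and do the ring later from close by.

```bash
cat > fit.py <<'E'
from h import *
from scipy.optimize import minimize
PR=[(0,22),(16,36),(30,41),(45,40),(54,26),(82,26)]
def sil(n,x,y,shape,sc=4,pr=PR,c=None):
    m=np.zeros((shape[0]*sc,shape[1]*sc),np.uint8); q=np.linspace(0,6.28,40); P=[]
    for z,r in pr: P.append(np.array([(proj(c or n,[x+r*np.cos(a),y+r*np.sin(a),z])+.5)*sc for a in q],np.float32))
    for a,b in zip(P,P[1:]): cv2.fillConvexPoly(m,cv2.convexHull(np.vstack([a,b])).astype(np.int32),1)
    return m
E
python3 - <<'E'
from fit import *
D={}
for n,f,(a,b,c,d) in(("top","top1",(245,140,290,180)),("side","side1",(200,150,245,200))):
    im=cv2.imread(f"pics/{f}.png"); hsv=cv2.cvtColor(im,cv2.COLOR_BGR2HSV)
    big=cv2.resize(hsv,None,fx=4,fy=4,interpolation=cv2.INTER_CUBIC); m=(big[...,1]<70)&(big[...,2]>85)
    k=np.zeros(m.shape,np.uint8); k[b*4:d*4,a*4:c*4]=m[b*4:d*4,a*4:c*4]
    k=cv2.morphologyEx(k,cv2.MORPH_CLOSE,np.ones((15,15)));D[n]=k
def cost(p,ns=("top","side")): return sum((D[n]!=sil(n,*p,(384,512))).sum() for n in ns)
for ns in(("top",),("side",),("top","side")):
    r=minimize(cost,[617,23],args=(ns,),method="Nelder-Mead",options=dict(initial_simplex=[[611,18],[622,21],[615,29]]));print(ns,r.x,r.fun,[D[n].sum() for n in ns])
E
```

```text
Traceback (most recent call last):
  File "fit.py", line 6, in sil
    for z,r in pr: P.append(np.array([(proj(c or n,[x+r*np.cos(a),y+r*np.sin(a),z])+.5)*sc for a in q],np.float32))
                                       ~~~~^^^^^^^^^^^^^^^^^^^^^^^^^^^^^^^^^^^^^^^^
  File "h.py", line 10, in proj
    c=get_calibration(c) if isinstance(c,str) else c
      ~~~~~~~~~~~~~~~^^^
ValueError: time passes only in moves, steps and waits
```

```bash
cat > run.py <<'E'
from fit import *
D={};C={n:get_calibration(n) for n in("top","side")}
for n,f,(a,b,c,d) in(("top","top1",(245,140,290,180)),("side","side1",(200,150,245,200))):
    im=cv2.imread(f"pics/{f}.png"); hsv=cv2.cvtColor(im,cv2.COLOR_BGR2HSV)
    big=cv2.resize(hsv,None,fx=4,fy=4,interpolation=cv2.INTER_CUBIC); m=(big[...,1]<70)&(big[...,2]>85)
    k=np.zeros(m.shape,np.uint8); k[b*4:d*4,a*4:c*4]=m[b*4:d*4,a*4:c*4]
    k=cv2.morphologyEx(k,cv2.MORPH_CLOSE,np.ones((15,15)));D[n]=k
def cost(p,ns=("top","side")): return sum((D[n]!=sil(n,*p,(384,512),c=C[n])).sum() for n in ns)
for ns in(("top",),("side",),("top","side")):
    r=minimize(cost,[617,23],args=(ns,),method="Nelder-Mead",options=dict(initial_simplex=[[611,18],[622,21],[615,29]]));print(ns,r.x,r.fun,[D[n].sum() for n in ns])
E
python3 run.py
```

```text
('top',) [618.1  21.9] 562.0 [np.uint64(9162)]
('side',) [618.8  21.2] 615.0 [np.uint64(12746)]
('top', 'side') [618.7  21.6] 1190.0 [np.uint64(9162), np.uint64(12746)]
```

The flask is at (618.5, 21.6), and both views agree within 1 mm. Move over the mouth and drop.

{"op": "servo_tool", "data": {
  "linear": [
    [0.585, -0.97, 0],
    [0.585, -0.97, 0],
    [0.585, -0.97, 0],
    [0, 0, -0.6],
    [0, 0, -0.45],
    [0, 0, 0],
    [0, 0, 0]
  ],
  "delta_rot": [
    [0, 0, 0],
    [0, 0, 0],
    [0, 0, 0],
    [0, 0, 0],
    [0, 0, 0],
    [0, 0, 0],
    [0, 0, 0]
  ]
}}

```text
time_s: 6.35
eef_pos: [617.1, 25.3, 99.7]
tcp_rot: [-3.14, 0.0, 1.356]
ft_force: [-0.2, -0.5, -0.3]
gripper_width: 0.236
gripper_force: 29.4
```

{"op": "servo_tool", "data": {
  "linear": [
    [0, 0, 0],
    [0, 0, 0],
    [0, 0, 0],
    [0, 0, 0]
  ],
  "delta_rot": [
    [0, 0, 0],
    [0, 0, 0],
    [0, 0, 0],
    [0, 0, 0]
  ],
  "fingers": 140
}}

```text
time_s: 6.75
eef_pos: [617.9, 24.3, 100.2]
tcp_rot: [3.141, -0.0, 1.355]
ft_force: [0.5, 0.8, -0.3]
gripper_width: 0.45
gripper_force: 0.0
```

{"op": "servo_tool", "data": {
  "linear": [
    [0, 0, 0.6],
    [0, 0, 1],
    [-0.605, 0.87, 0],
    [-0.605, 0.87, 0],
    [-0.605, 0.87, 0],
    [-0.605, 0.87, 0],
    [-0.605, 0.87, 0],
    [-0.605, 0.87, 0],
    [-0.605, 0.87, 0],
    [0, 0, 0],
    [0, 0, 0]
  ],
  "delta_rot": [
    [0, 0, 0],
    [0, 0, 0],
    [0, 0, 0],
    [0, 0, 0],
    [0, 0, 0],
    [0, 0, 0],
    [0, 0, 0],
    [0, 0, 0],
    [0, 0, 0],
    [0, 0, 0],
    [0, 0, 0]
  ]
}}

```text
time_s: 7.85
eef_pos: [490.7, 207.3, 148.0]
tcp_rot: [3.141, -0.0, 1.356]
ft_force: [0.6, 0.7, -0.4]
gripper_width: 0.448
gripper_force: 0.0
```

```bash
python3 - <<'E'
from h import *
s=read_state();print(s["time_s"],s["eef_pos"])
c=get_calibration("wrist");im=camera("wrist")
for ce,a in blobring(im,(100,0,400,384)): print(ce,a,ray(c,ce,10))
sd=camera("side");t=camera("top")
for ce,a in blobring(sd,(160,130,257,310)): print(ce,a,ray("side",ce,10))
cv2.imwrite("pics/c4.png",np.hstack([cv2.resize(sd[145:205,190:250],(400,400)),cv2.resize(t[130:190,235:295],(400,400))]))
E
```

```text
7.85 [490.7 207.3 148. ]
[260.6  62.6] 233 [521.4 325.1  10. ]
[261.9 129.3] 179 [510.2 267.1  10. ]
[319.9 131.4] 199 [565.4 253.   10. ]
[255.7 190.5] 145 [491.1 207.8  10. ]
[168.3 157.1] 443 [819.  -19.2  10. ]
[171.1 216.7] 193 [694.3 171.4  10. ]
[237.4 253.9] 74 [491.3 207.7  10. ]
[200.6 258.6] 80 [565.7 252.4  10. ]
[219.3 271.7] 83 [509.9 266.6  10. ]
[203.3 291.3] 92 [521.1 323.5  10. ]
```

View pics/c4.png

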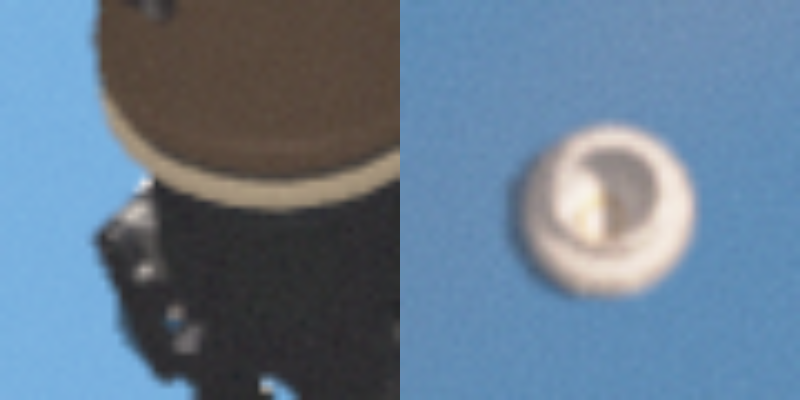

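The top crop shows a brass tint inside the mouth at (605,215), so band 1 is in, and four bands are left on the pad. Next is band B, which lies right below at (491,207.7).

{"op": "servo_tool", "data": {
  "linear": [
    [0, 0, -1],
    [0, 0, -1],
    [0, 0, -1],
    [0, 0, -0.7],
    [0, 0, -0.4],
    [0, 0, -0.1],
    [0, 0, 0]
  ],
  "delta_rot": [
    [0, 0, 0],
    [0, 0, 0],
    [0, 0, 0],
    [0, 0, 0],
    [0, 0, 0],
    [0, 0, 0],
    [0, 0, 0]
  ]
}}

```text
time_s: 8.7
eef_pos: [491.1, 206.6, 21.9]
tcp_rot: [-3.142, 0.0, 1.354]
ft_force: [0.3, 0.3, 0.0]
gripper_width: 0.452
gripper_force: 0.0
```

{"op": "servo_tool", "data": {
  "linear": [
    [0, 0, 0],
    [0, 0, 0],
    [0, 0, 0],
    [0, 0, 0]
  ],
  "delta_rot": [
    [0, 0, 0],
    [0, 0, 0],
    [0, 0, 0],
    [0, 0, 0]
  ],
  "fingers": 255
}}

```text
time_s: 9.1
eef_pos: [491.5, 207.1, 22.8]
tcp_rot: [3.14, -0.001, 1.355]
ft_force: [0.7, -1.6, 7.2]
gripper_width: 0.23
gripper_force: 29.3
```

{"op": "servo_tool", "data": {
  "linear": [
    [0, 0, 0.5],
    [0, 0, 1],
    [0, 0, 1],
    [0, 0, 1],
    [0, 0, 0.1],
    [0.605, -0.885, 0],
    [0.605, -0.885, 0],
    [0.605, -0.885, 0],
    [0.605, -0.885, 0],
    [0.605, -0.885, 0],
    [0.605, -0.885, 0],
    [0.605, -0.885, 0]
  ],
  "delta_rot": [
    [0, 0, 0],
    [0, 0, 0],
    [0, 0, 0],
    [0, 0, 0],
    [0, 0, 0],
    [0, 0, 0],
    [0, 0, 0],
    [0, 0, 0],
    [0, 0, 0],
    [0, 0, 0],
    [0, 0, 0],
    [0, 0, 0]
  ]
}}

```text
time_s: 10.3
eef_pos: [618.3, 19.9, 129.7]
tcp_rot: [3.142, -0.0, 1.355]
ft_force: [0.6, -0.2, -0.7]
gripper_width: 0.227
gripper_force: 29.4
```

{"op": "servo_tool", "data": {
  "linear": [
    [0, 0, 0],
    [0, 0, -0.5],
    [0, 0, -0.5],
    [0, 0, 0],
    [0, 0, 0]
  ],
  "delta_rot": [
    [0, 0, 0],
    [0, 0, 0],
    [0, 0, 0],
    [0, 0, 0],
    [0, 0, 0]
  ]
}}

```text
time_s: 10.8
eef_pos: [616.9, 21.8, 98.9]
tcp_rot: [-3.14, 0.0, 1.356]
ft_force: [-0.3, 0.4, 0.1]
gripper_width: 0.225
gripper_force: 29.4
```

{"op": "servo_tool", "data": {
  "linear": [
    [0, 0, 0],
    [0, 0, 0],
    [0, 0, 0],
    [0, 0, 0]
  ],
  "delta_rot": [
    [0, 0, 0],
    [0, 0, 0],
    [0, 0, 0],
    [0, 0, 0]
  ],
  "fingers": 140
}}

```text
time_s: 11.2
eef_pos: [618.0, 21.1, 100.1]
tcp_rot: [3.141, -0.0, 1.355]
ft_force: [0.4, 0.9, -0.1]
gripper_width: 0.454
gripper_force: 0.0
```

{"op": "servo_tool", "data": {
  "linear": [
    [0, 0, 0.6],
    [0, 0, 1],
    [-0.4, 0.905, 0],
    [-0.4, 0.905, 0],
    [-0.4, 0.905, 0],
    [-0.4, 0.905, 0],
    [-0.4, 0.905, 0],
    [-0.4, 0.905, 0],
    [-0.4, 0.905, 0],
    [-0.4, 0.905, 0],
    [-0.4, 0.905, 0],
    [0, 0, 0]
  ],
  "delta_rot": [
    [0, 0, 0],
    [0, 0, 0],
    [0, 0, 0],
    [0, 0, 0],
    [0, 0, 0],
    [0, 0, 0],
    [0, 0, 0],
    [0, 0, 0],
    [0, 0, 0],
    [0, 0, 0],
    [0, 0, 0],
    [0, 0, 0]
  ]
}}

```text
time_s: 12.4
eef_pos: [508.5, 268.0, 148.0]
tcp_rot: [-3.142, -0.001, 1.357]
ft_force: [0.3, -1.9, 0.3]
gripper_width: 0.453
gripper_force: 0.0
```

```bash
python3 - <<'E'
from h import *
s=read_state();print(s["time_s"],s["eef_pos"],s["gripper_width"])
c=get_calibration("wrist");im=camera("wrist")
for ce,a in blobring(im,(100,0,400,384)): print(ce,a,ray(c,ce,10))
t=camera("top");cv2.imwrite("pics/top5.png",t)
E
```

```text
12.4 [508.5 268.  148. ] 0.4525508806242836
[255.5 135.2] 162 [520.7 323.8  10. ]
[257.2 191.1] 152 [510.3 267.6  10. ]
[311.9 194. ] 182 [565.8 252.2  10. ]
```

Three are left. Taking the band at (510,267).

{"op": "servo_tool", "data": {
  "linear": [
    [0.04, 0, -1],
    [0, 0, -1],
    [0, 0, -1],
    [0, 0, -0.7],
    [0, 0, -0.4],
    [0, 0, -0.1],
    [0, 0, 0]
  ],
  "delta_rot": [
    [0, 0, 0],
    [0, 0, 0],
    [0, 0, 0],
    [0, 0, 0],
    [0, 0, 0],
    [0, 0, 0],
    [0, 0, 0]
  ]
}}

```text
time_s: 13.2
eef_pos: [511.4, 265.1, 22.0]
tcp_rot: [3.142, 0.0, 1.354]
ft_force: [-0.5, -0.2, 0.4]
gripper_width: 0.452
gripper_force: 0.0
```

{"op": "servo_tool", "data": {
  "linear": [
    [0, 0, 0],
    [0, 0, 0],
    [0, 0, 0],
    [0, 0, 0]
  ],
  "delta_rot": [
    [0, 0, 0],
    [0, 0, 0],
    [0, 0, 0],
    [0, 0, 0]
  ],
  "fingers": 255
}}

```text
time_s: 13.6
eef_pos: [511.7, 265.6, 22.9]
tcp_rot: [3.14, -0.001, 1.355]
ft_force: [0.3, -1.4, 7.2]
gripper_width: 0.228
gripper_force: 29.4
```

{"op": "servo_tool", "data": {
  "linear": [
    [0, 0, 0.5],
    [0, 0, 1],
    [0, 0, 1],
    [0, 0, 1.0],
    [0.4, -0.91, 0.05],
    [0.4, -0.91, 0.05],
    [0.4, -0.91, 0],
    [0.4, -0.91, 0],
    [0.4, -0.91, 0],
    [0.4, -0.91, 0],
    [0.4, -0.91, 0],
    [0.4, -0.91, 0]
  ],
  "delta_rot": [
    [0, 0, 0],
    [0, 0, 0],
    [0, 0, 0],
    [0, 0, 0],
    [0, 0, 0],
    [0, 0, 0],
    [0, 0, 0],
    [0, 0, 0],
    [0, 0, 0],
    [0, 0, 0],
    [0, 0, 0],
    [0, 0, 0]
  ]
}}

```text
time_s: 14.8
eef_pos: [607.5, 45.9, 131.3]
tcp_rot: [3.141, -0.0, 1.355]
ft_force: [0.5, 0.9, 1.1]
gripper_width: 0.225
gripper_force: 29.5
```

{"op": "servo_tool", "data": {
  "linear": [
    [0.4, -0.91, 0],
    [0, 0, -0.5],
    [0, 0, -0.5],
    [0, 0, 0],
    [0, 0, 0]
  ],
  "delta_rot": [
    [0, 0, 0],
    [0, 0, 0],
    [0, 0, 0],
    [0, 0, 0],
    [0, 0, 0]
  ]
}}

```text
time_s: 15.3
eef_pos: [618.2, 20.6, 99.6]
tcp_rot: [-3.14, 0.0, 1.356]
ft_force: [0.6, 0.8, -0.5]
gripper_width: 0.229
gripper_force: 29.5
```

{"op": "servo_tool", "data": {
  "linear": [
    [0, 0, 0],
    [0, 0, 0],
    [0, 0, 0],
    [0, 0, 0]
  ],
  "delta_rot": [
    [0, 0, 0],
    [0, 0, 0],
    [0, 0, 0],
    [0, 0, 0]
  ],
  "fingers": 140
}}

```text
time_s: 15.7
eef_pos: [619.1, 19.8, 100.1]
tcp_rot: [3.141, -0.0, 1.355]
ft_force: [0.3, -0.3, 0.2]
gripper_width: 0.456
gripper_force: 0.0
```

{"op": "servo_tool", "data": {
  "linear": [
    [0, 0, 1],
    [0, 0, 1],
    [0, 0, 1],
    [0, 0, 1],
    [-0.45, -1, 0],
    [-0.45, -1, 0],
    [-0.45, -1, 0],
    [-0.45, -1, 0],
    [-0.45, -1, 0],
    [-0.45, -1, 0],
    [-0.45, -1, 0],
    [-0.45, -1, 0]
  ],
  "delta_rot": [
    [0, 0, 0],
    [0, 0, 0],
    [0, 0, 0],
    [0, 0, 0],
    [0, 0, 0],
    [0, 0, 0],
    [0, 0, 0],
    [0, 0, 0],
    [0, 0, 0],
    [0, 0, 0],
    [0, 0, 0],
    [0, 0, 0]
  ],
  "fingers": 0
}}

```text
time_s: 16.9
eef_pos: [510.3, -221.4, 220.0]
tcp_rot: [3.141, 0.0, 1.355]
ft_force: [0.3, -0.9, -0.0]
gripper_width: 1.003
gripper_force: 0.0
```

{"op": "servo_tool", "data": {
  "linear": [
    [-0.2, -1, 0],
    [-0.2, -1, 0],
    [-0.2, -1, 0],
    [0, 0, 0],
    [0, 0, 0]
  ],
  "delta_rot": [
    [0, 0, 0],
    [0, 0, 0],
    [0, 0, 0],
    [0, 0, 0],
    [0, 0, 0]
  ]
}}

```text
time_s: 17.4
eef_pos: [492.7, -310.6, 219.7]
tcp_rot: [-3.141, -0.0, 1.353]
ft_force: [-0.1, 0.3, -0.4]
gripper_width: 0.998
gripper_force: 0.0
```

```bash
cat > look.py <<'E'
from h import *
s=read_state();print(s["time_s"],s["eef_pos"],s["ft_force"])
c=get_calibration("wrist");im=camera("wrist");cv2.imwrite("pics/w6.png",im)
import pickle;pickle.dump(c,open("w6.pkl","wb"))
v=im.copy()
for x,y,z,r,col in((490,-255,108,48,(0,0,255)),(490,-255,62,56,(0,255,0))):
    p=np.array([proj(c,[x+r*np.cos(q),y+r*np.sin(q),z]) for q in np.linspace(0,6.3,60)]);cv2.polylines(v,[p.astype(np.int32)],True,col,1)
t=camera("top");cv2.imwrite("pics/top6.png",t)
cv2.imwrite("pics/c6.png",np.hstack([v,cv2.resize(t[140:184,245:289],(288,384),interpolation=cv2.INTER_CUBIC)]))
sd=camera("side");cv2.imwrite("pics/side6.png",sd)
for ce,a in blobring(sd,(160,230,257,310)): print(ce,a,ray("side",ce,10))
E
python3 look.py
```

```text
17.4 [ 492.7 -310.6  219.7] [-0.1  0.3 -0.4]
[200.6 258.4] 80 [565.9 252.1  10. ]
[203.2 291.2] 89 [521.3 323.5  10. ]
```

View pics/c6.png

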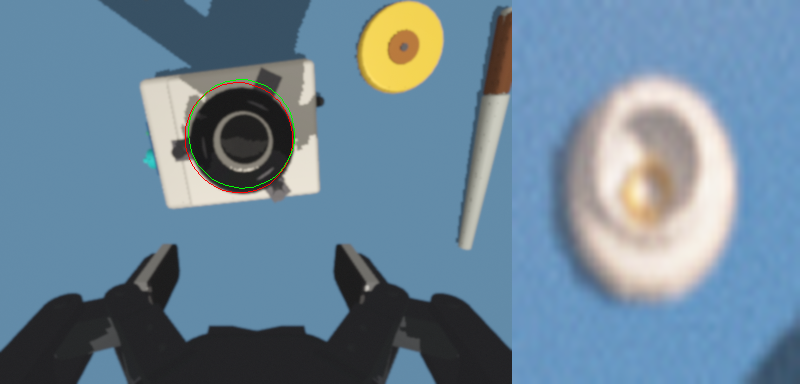

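Two bands are left on the pad and brass shows inside the flask. The ring overlay at (490,-255) fits to within about 2 mm. I'll refine the ring, re-check the flask and plan.

```bash
sed -i 's/"top1",/"top6",/;s/"side1",/"side6",/' run.py; python3 run.py; python3 - <<'E'
from fit import *
import pickle
c=pickle.load(open("w6.pkl","rb"));im=cv2.imread("pics/w6.png")
g=cv2.resize(cv2.cvtColor(im,cv2.COLOR_BGR2GRAY),None,fx=4,fy=4,interpolation=cv2.INTER_CUBIC)
G=cv2.GaussianBlur(g.astype(float),(0,0),3)
def score(p):
    v=0
    for q in np.linspace(0,2*np.pi,120,endpoint=False):
        e=[(proj(c,[p[0]+r*np.cos(q),p[1]+r*np.sin(q),108])+.5)*4 for r in(46,50)]
        v+=np.clip(G[int(e[1][1]),int(e[1][0])]-G[int(e[0][1]),int(e[0][0])],0,60)
    return v
b=max(((score((x,y)),x,y) for x in np.arange(482,499,1) for y in np.arange(-264,-246,1)));print(b)
E
```

```text
('top',) [618.   21.6] 542.0 [np.uint64(9145)]
('side',) [618.7  20.8] 615.0 [np.uint64(12746)]
('top', 'side') [618.3  21.1] 1178.0 [np.uint64(9145), np.uint64(12746)]
(np.float64(6493.748362355373), np.int64(492), np.int64(-258))
```

{"op": "servo_tool", "data": {
  "linear": [
    [0.35, 0.92, 0],
    [0.35, 0.92, 0],
    [0.35, 0.92, 0],
    [0.35, 0.92, 0],
    [0.35, 0.92, 0],
    [0.35, 0.92, 0],
    [0.35, 0.92, 0],
    [0.35, 0.92, 0],
    [0.35, 0.92, 0],
    [0.35, 0.92, 0],
    [0.35, 0.92, 0],
    [0.35, 0.92, 0]
  ],
  "delta_rot": [
    [0, 0, 0],
    [0, 0, 0],
    [0, 0, 0],
    [0, 0, 0],
    [0, 0, 0],
    [0, 0, 0],
    [0, 0, 0],
    [0, 0, 0],
    [0, 0, 0],
    [0, 0, 0],
    [0, 0, 0],
    [0, 0, 0]
  ]
}}

```text
time_s: 18.75
eef_pos: [619.0, 23.2, 219.9]
tcp_rot: [3.142, -0.0, 1.356]
ft_force: [0.5, -0.1, 0.2]
gripper_width: 1.002
gripper_force: 0.0
```

{"op": "servo_tool", "data": {
  "linear": [
    [0, 0, 0],
    [0, 0, -1],
    [0, 0, -1],
    [0, 0, -0.5],
    [0, 0, 0],
    [0, 0, 0]
  ],
  "delta_rot": [
    [0, 0, 0],
    [0, 0, 0],
    [0, 0, 0],
    [0, 0, 0],
    [0, 0, 0],
    [0, 0, 0]
  ]
}}

```text
time_s: 19.35
eef_pos: [619.2, 20.9, 145.5]
tcp_rot: [3.141, -0.0, 1.355]
ft_force: [0.9, -0.5, -0.0]
gripper_width: 1.001
gripper_force: 0.0
```

{"op": "servo_tool", "data": {
  "linear": [
    [-0.02, 0, -0.9],
    [0, 0, -0.8],
    [0, 0, -0.5],
    [0, 0, -0.3],
    [0, 0, 0],
    [0, 0, 0]
  ],
  "delta_rot": [
    [0, 0, 0],
    [0, 0, 0],
    [0, 0, 0],
    [0, 0, 0],
    [0, 0, 0],
    [0, 0, 0]
  ]
}}

```text
time_s: 19.95
eef_pos: [619.0, 20.9, 70.6]
tcp_rot: [3.141, -0.0, 1.355]
ft_force: [-0.3, -0.1, -0.4]
gripper_width: 0.999
gripper_force: 0.0
```

{"op": "servo_tool", "data": {
  "linear": [
    [0, 0, 0],
    [0, 0, 0],
    [0, 0, 0],
    [0, 0, 0],
    [0, 0, 0]
  ],
  "delta_rot": [
    [0, 0, 0],
    [0, 0, 0],
    [0, 0, 0],
    [0, 0, 0],
    [0, 0, 0]
  ],
  "fingers": 255,
  "squeeze": 60
}}

```text
time_s: 20.45
eef_pos: [618.8, 20.9, 71.0]
tcp_rot: [3.14, -0.0, 1.355]
ft_force: [-3.9, 0.4, 12.9]
gripper_width: 0.592
gripper_force: 60.6
```

{"op": "servo_tool", "data": {
  "linear": [
    [0, 0, 0.3],
    [0, 0, 0.5],
    [0, 0, 0],
    [0, 0, 0]
  ],
  "delta_rot": [
    [0, 0, 0],
    [0, 0, 0],
    [0, 0, 0],
    [0, 0, 0]
  ]
}}

```text
time_s: 20.85
eef_pos: [618.8, 20.9, 94.5]
tcp_rot: [3.14, -0.0, 1.355]
ft_force: [0.6, 0.3, -2.5]
gripper_width: 0.587
gripper_force: 63.1
```

{"op": "servo_tool", "data": {
  "linear": [
    [0, 0, 0.5],
    [0, 0, 0.8],
    [0, 0, 0.8],
    [0, 0, 0.8],
    [0, 0, 0.6],
    [0, 0, 0.2],
    [-0.1, -0.25, 0],
    [-0.2, -0.5, 0],
    [-0.3, -0.65, 0],
    [-0.3, -0.65, 0],
    [-0.3, -0.65, 0],
    [-0.3, -0.65, 0]
  ],
  "delta_rot": [
    [0, 0, 0],
    [0, 0, 0],
    [0, 0, 0],
    [0, 0, 0],
    [0, 0, 0],
    [0, 0, 0],
    [0, 0, 0],
    [0, 0, 0],
    [0, 0, 0],
    [0, 0, 0],
    [0, 0, 0],
    [0, 0, 0]
  ]
}}

```text
time_s: 22.05
eef_pos: [571.6, -81.3, 203.5]
tcp_rot: [-3.139, 0.0, 1.354]
ft_force: [0.8, -0.2, -2.7]
gripper_width: 0.587
gripper_force: 63.1
```

{"op": "servo_tool", "data": {
  "linear": [
    [-0.3, -0.65, 0],
    [-0.3, -0.65, 0],
    [-0.3, -0.65, 0],
    [-0.3, -0.65, 0],
    [-0.3, -0.65, 0],
    [-0.3, -0.65, 0],
    [-0.3, -0.65, 0],
    [-0.3, -0.65, 0],
    [-0.2, -0.5, 0],
    [-0.1, -0.25, 0],
    [0, 0, 0],
    [0, 0, 0]
  ],
  "delta_rot": [
    [0, 0, 0],
    [0, 0, 0],
    [0, 0, 0],
    [0, 0, 0],
    [0, 0, 0],
    [0, 0, 0],
    [0, 0, 0],
    [0, 0, 0],
    [0, 0, 0],
    [0, 0, 0],
    [0, 0, 0],
    [0, 0, 0]
  ]
}}

```text
time_s: 23.25
eef_pos: [492.3, -257.8, 204.6]
tcp_rot: [-3.141, -0.0, 1.354]
ft_force: [0.1, -0.5, -2.3]
gripper_width: 0.59
gripper_force: 63.1
```

```bash
python3 - <<'E'
from h import *
s=read_state();print(s["time_s"],s["eef_pos"],s["ft_force"],s["gripper_width"])
sd=camera("side");t=camera("top");w=camera("wrist")
cv2.imwrite("pics/side7.png",sd)
a=cv2.resize(sd[60:180,225:385],(533,400));b=cv2.resize(w,(267,200));c=cv2.resize(t[150:250,300:434],(267,200))
cv2.imwrite("pics/c7.png",np.hstack([a,np.vstack([b,c])]))
E
```

```text
23.25 [ 492.3 -257.8  204.6] [ 0.1 -0.5 -2.3] 0.589536880078011
```

View pics/c7.png

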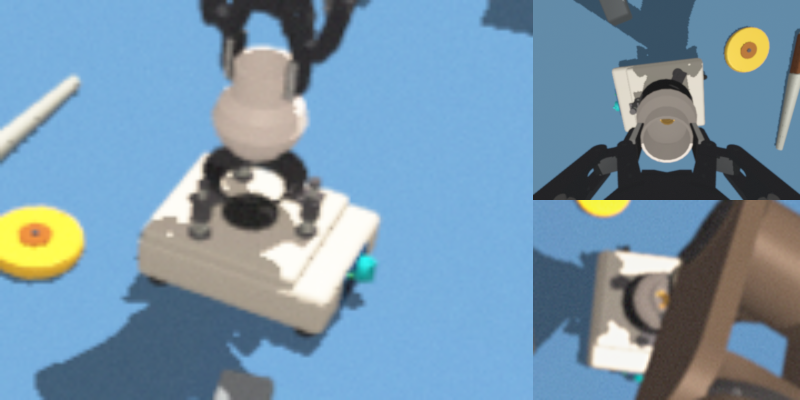

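The side crop shows the flask upright at (260,115) over the ring at (255,185), with brass visible inside. Descending gently.

{"op": "servo_tool", "data": {
  "linear": [
    [0, 0, -0.5],
    [0, 0, -0.5],
    [0, 0, -0.3],
    [0, 0, -0.1],
    [0, 0, 0]
  ],
  "delta_rot": [
    [0, 0, 0],
    [0, 0, 0],
    [0, 0, 0],
    [0, 0, 0],
    [0, 0, 0]
  ]
}}

```text
time_s: 23.9
eef_pos: [492.4, -257.8, 162.6]
tcp_rot: [-3.141, -0.0, 1.355]
ft_force: [0.2, 0.5, -1.9]
gripper_width: 0.589
gripper_force: 63.1
```

{"op": "servo_tool", "data": {
  "linear": [
    [0, 0, -0.05],
    [0, 0, -0.05],
    [0, 0, 0]
  ],
  "delta_rot": [
    [0, 0, 0],
    [0, 0, 0],
    [0, 0, 0]
  ]
}}

```text
time_s: 24.2
eef_pos: [492.5, -258.2, 160.2]
tcp_rot: [3.141, 0.0, 1.355]
ft_force: [-2.0, 0.8, 3.8]
gripper_width: 0.591
gripper_force: 63.7
```

{"op": "servo_tool", "data": {
  "linear": [
    [-0.05, 0.01, 0],
    [0, 0, -0.05],
    [0, 0, 0],
    [0, 0, 0]
  ],
  "delta_rot": [
    [0, 0, 0],
    [0, 0, 0],
    [0, 0, 0],
    [0, 0, 0]
  ]
}}

```text
time_s: 24.6
eef_pos: [491.1, -257.9, 158.5]
tcp_rot: [3.141, 0.0, 1.355]
ft_force: [0.0, 0.9, 4.2]
gripper_width: 0.586
gripper_force: 63.7
```

{"op": "servo_tool", "data": {
  "linear": [
    [0, 0.03, -0.1],
    [0, 0, -0.1],
    [0, 0, 0],
    [0, 0, 0]
  ],
  "delta_rot": [
    [0, 0, 0],
    [0, 0, 0],
    [0, 0, 0],
    [0, 0, 0]
  ]
}}

```text
time_s: 25.0
eef_pos: [491.3, -257.5, 152.6]
tcp_rot: [3.141, 0.001, 1.355]
ft_force: [-0.8, -3.6, 8.1]
gripper_width: 0.591
gripper_force: 64.1
```

{"op": "servo_tool", "data": {
  "linear": [
    [0, 0, -0.07],
    [0, 0, -0.07],
    [0, 0, 0],
    [0, 0, 0]
  ],
  "delta_rot": [
    [0, 0, 0],
    [0, 0, 0],
    [0, 0, 0],
    [0, 0, 0]
  ]
}}

```text
time_s: 25.4
eef_pos: [491.3, -257.6, 148.6]
tcp_rot: [3.14, 0.001, 1.355]
ft_force: [-1.7, -3.1, 10.1]
gripper_width: 0.59
gripper_force: 64.3
```

{"op": "servo_tool", "data": {
  "linear": [
    [-0.01, -0.02, -0.04],
    [0, 0, -0.04],
    [0, 0, 0],
    [0, 0, 0]
  ],
  "delta_rot": [
    [0, 0, 0],
    [0, 0, 0],
    [0, 0, 0],
    [0, 0, 0]
  ]
}}

```text
time_s: 25.8
eef_pos: [491.3, -258.0, 147.2]
tcp_rot: [3.14, 0.001, 1.355]
ft_force: [-4.2, 1.3, 27.2]
gripper_width: 0.588
gripper_force: 66.1
```

{"op": "servo_tool", "data": {
  "linear": [
    [0, 0, -0.03],
    [0, 0, 0],
    [0, 0, 0]
  ],
  "delta_rot": [
    [0, 0, 0],
    [0, 0, 0],
    [0, 0, 0]
  ]
}}

```text
time_s: 26.1
eef_pos: [491.3, -258.0, 147.0]
tcp_rot: [3.139, 0.001, 1.355]
ft_force: [-7.5, 3.1, 41.9]
gripper_width: 0.59
gripper_force: 67.5
```

The force jumped, so the ring is on its stop. Easing off to a moderate push.

{"op": "servo_tool", "data": {
  "linear": [
    [-0.02, 0.0, 0.03],
    [0, 0, 0],
    [0, 0, 0],
    [0, 0, 0]
  ],
  "delta_rot": [
    [0, 0, 0],
    [0, 0, 0],
    [0, 0, 0],
    [0, 0, 0]
  ]
}}

```text
time_s: 26.5
eef_pos: [491.1, -258.0, 147.2]
tcp_rot: [3.139, 0.001, 1.355]
ft_force: [-0.4, 1.0, 25.3]
gripper_width: 0.59
gripper_force: 65.8
```

```bash
python3 - <<'E'
from h import *
s=read_state();print(s["time_s"],s["eef_pos"],s["ft_force"],s["gripper_width"])
sd=camera("side");w=camera("wrist")
for ce,a in blobring(sd,(160,230,257,310)): print(ce,a,ray("side",ce,10))
a=cv2.resize(sd[60:180,225:385],(400,300));cv2.imwrite("pics/c8.png",np.hstack([a,cv2.resize(w,(400,300))]))
s=read_state();print(s["time_s"],s["eef_pos"],s["ft_force"])
E
```

```text
26.5 [ 491.1 -258.   147.2] [-0.4  1.  25.3] 0.5903640204228614
[200.6 258.5] 79 [565.7 252.1  10. ]
[203.3 291.2] 89 [521.1 323.3  10. ]
26.6 [ 491.1 -258.   147.2] [-0.7  2.2 24.9]
```

View pics/c8.png

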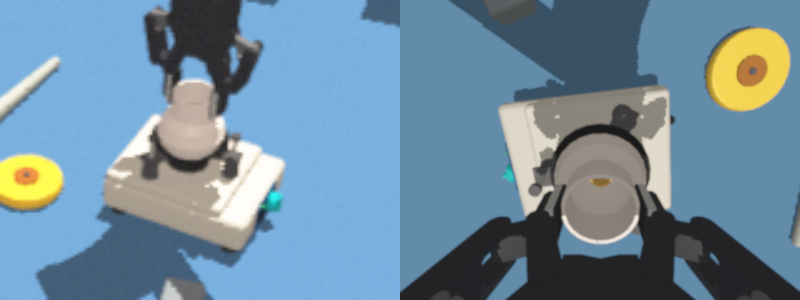

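The flask sits upright, deep in the ring at (190,140), with brass inside. The push is steady at about 25 N with almost no side load, and two bands remain on the pad. Handing in.

```bash
python3 -c "
from workcell import *
print(job_done())"
```

```text
the job is handed in; nothing more can be done
None
```

I dropped three bands into the flask, set it upright in the shaker ring and pressed it onto its stop, still held down at about 25 N when I handed in at about 27 s; the other two bands are still on the pad, and no verdict came back.

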